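# Centre the lantern on its charging dock

### The arm

A 6-joint arm with a two-finger parallel gripper is mounted at the origin on the work surface. World frame = base frame: x ahead of the robot, y to its left, z up, the work surface at z = 0. Lengths are in m, angles in degrees, forces in N, time in s.
With the tool pointing down it reaches from about 0.35 to 0.875 m from the base axis. Payload 4.2 kg.
Tool frame: the origin (TCP) lies on the centre line of the jaws, within the pads' length; the fingertips stand 19 mm ahead of it and the grasp point (between the pads) is the TCP; z points along the fingers, y is the line along which they close (so a half turn about z gives the same grasp; the last joint's range is limited). The gripper opens to 87 mm and grips with 3 to 60 N. Pads are 19 mm wide; open, the fingers measure 117 mm over their backs; the gripper's body (75 mm by 190 mm) begins 51 mm behind the grasp point.
Start: joints at [88.556, 22.042, 0.453, 0, -68.411, -14.817], TCP at [0.175, 0.6, 0.242] pointing down, gripper open.
Joint ranges: [-179.83, 179.83], [-69.29, 118.12], [-61.27, 80.66], [-181.25, 117.63], [-171.15, -9.14], [-177.46, 177.46]. Speed limits (degrees/s): [159.86, 159.86, 180, 180, 180, 180].

### API

Orientations are given as a 3x3 rotation matrix whose columns are the frame's x, y, z axes.
In Python, from station import sense, capture, finish_job, search_frame, masks_of gives the robot as it stands.
- The arm moves only by the tool drive_tool, never from a script. Its argument "rows" is a list of rows, each a list of 7 numbers: the opening in per cent of the stroke, from 0 (shut) to 100 (fully open), then the shift along the world's x, y, z in mm, then the turn, a rotation vector about the world's x, y, z in rad. In form: [[fingers, dx, dy, dz, wx, wy, wz], ...]. A call has 1 to 5 rows; each row shifts and turns the commanded pose from where the row before left it; what a row does not reach is not made up. A row lasts 1/12 s, in which the tool goes at most 41.7 mm and 7.16 degrees, less where a joint would pass 70% of its speed; a pose out of reach is approached as far as the arm can. A call is refused whole if a number of a shift passes 41.7 or a number of a turn 0.125, either way. A call with a gripper value outside its range is refused whole. The fingers move at their own pace and stop on an object; the grip force is fixed at half the most. Time passes only in rows, so rows that do not move let the fingers close. It gives the time, the measured TCP pose, the force, the opening and the grip force at its end, in the units of the state.
- sense(): the state, without advancing time (a new reading comes with each control period).
- capture(name): name is "scene" or "top"; returns a dict with "frame" (384x512x3 uint8, red, green, blue), "z_map" (384x512 float32, m along the optical axis (not along the pixel's ray), 0 where there is no reading), "fx", "fy", "cx", "cy" (pixels), "distortion" ([k1, k2, p1, p2, k3] as OpenCV has them; the pictures are not rectified), "R" (3x3) and "t" (3): a world point X has camera coordinates R X + t. Camera axes: x right, y down, z forward; pixel columns grow to the right and rows downward; lengths in m; the calibration is good to about 2 mm. A picture is of the moment at which its call begins.
- finish_job(): hands the job in; it is judged then, once.
Trained networks look in a picture, given as the dict that the camera call returned (one of the last four; its "shot" number tells which), for a name from the list of things; names that differ only in an ending like _2 or _b are one class to them, and where a whole thing is asked for, a point or a joint stands for the part that bears it (a point fixed in the world has none). Each returns a list of dicts, best first, with "p" (0 to 1); they miss things now and then, are a little off and sometimes report something else, mostly with a low value. They report only what shows in the picture. A call takes as long as a camera call. They do not tell look-alikes from the thing itself.
- search_frame(label, picture): "xy" ([column, row] in pixels, amid what is visible of it).
- masks_of(label, picture): "region" (384x512 bool, what is visible of it) and "xy" ([column, row] in pixels, amid what is visible of it).
The state is a dict: "time_s": time; "joints": joint angles; "joint_velocities": joint speeds; "effort": joint torques, N m; "tcp_pos": TCP position; "ee_rot": TCP orientation; "wrist_force": force on the tool from outside, world axes, zero at the start; "moment": the same for the moment, N m; "gripper_width": opening from 0.0 (shut) to 1.0 (fully open); "gripper_force": force on a finger pad.
Only numpy, scipy, OpenCV 4.12 (cv2) and the standard library are available. Lean on these libraries where they do the work, as an engineer would, in place of code of your own. Each camera call takes 0.05 s, during which the arm holds its last target. There are 200 camera calls.

### The job

The little lantern stands off-centre on its round charging dock and could easily go over the edge. With light pushes from outside, nudge it until it stands upright in the middle of the dock, then leave it standing there. Slide it only: never put the fingers around it or lift it, hit it hard, tip it over or knock it off, and leave the other things on the plank where they are.

Things in the scene. Friction and masses are not known exactly. Their poses are not given: they have to be found in the camera images.
- lantern: small green lantern, loose, 120-210 g, round about its upright axis, 66 mm high. Foot 32 mm in diameter (0-11 mm up), collar 54 mm (11-21 mm up; the widest part, what an upright finger touches first), white globe 40 mm, cap 50 mm (46-54 mm up), wire loop. Slides when pushed low and slowly (1-2 N); tips if pushed high or hit. Origin: centre of its underside, z up. Starts 20-29 mm off-centre, any direction
- dock: round flat-topped grey dock fixed to the plank, 84 mm in diameter, 30 mm high, with a steel foot ring 100 mm in diameter, 4 mm high; a thin dark circle 60 mm in diameter is drawn about the centre of its top. Origin: centre of its underside, on the plank; z up. Its turn about z means nothing
- tumbler: bystander: open steel tumbler, 70 mm in diameter, 90 mm high, loose; origin at the centre of its underside. Leave alone
- organiser: bystander: open blue battery organiser box, 100 x 80 x 45 mm (x, y, z), batteries stand up to 51 mm high, loose; origin at the centre of its underside. Leave alone
- case: bystander: dark plastic spectacles case, 62 x 158 x 34 mm (x, y, z), loose; origin at the centre of its underside. Leave alone
- hairbrush: bystander: wooden hairbrush lying along its y axis, 58 x 215 x 28 mm (x, y, z), loose; origin on the plank under its middle. Leave alone
Mind the look-alikes: they are no part of the job. Several things have the shape of the lantern; the one meant has the colours described above.

How it is judged (in metres and radians):
At the end, for the whole second after the job is handed in: the lantern stands upright (within 0.08 rad) and at rest on top of the dock, its axis within 6 mm of the dock's axis (horizontal distance between lantern and dock below 0.006 m and z of lantern in the frame of dock between 0.027 and 0.033 m and angle between lantern's own z axis and vertical below 0.08 rad and linear speed of lantern below 0.01 m/s); the robot touches nothing.
It fails at once if the lantern is tipped (more than 0.4 rad) or falls off the dock (angle between lantern's own z axis and vertical above 0.4 rad or z of lantern in the frame of dock below 0.022 m).
It fails at once if the lantern is lifted (its underside more than 12 mm above the dock's top) (z of lantern in the frame of dock above 0.042 m).
It fails at once if the lantern is taken between the fingers (the grasp point comes within 22 mm of its axis, lower than 80 mm above its underside) (horizontal distance between the grasp point and lantern below 0.022 m and z of the grasp point in the frame of lantern below 0.08 m).
It fails at once if the lantern is hit or pressed hard (more than 8 N) (contact force between any of the fingers, the arm and lantern above 8 N).
It fails at once if a bystander is disturbed (moved more than 15 mm) (distance of any of tumbler, organiser, case, hairbrush from where it was at the start of the episode above 0.015 m).
It also fails if it takes over 42 s, if anything falls off the work surface, if the arm or the gripper's body presses on something with over 40 N, if the wrist force passes 120 N, or if a joint passes its speed limit or range.

## Working session

There is one attempt and no reset: what is moved stays moved. The work goes in short steps, Python scripts to look and compute and a tool call to move; the robot and the scene stay as the last step left them, time stands still between calls to the robot, and variables do not carry over. Pictures are saved under pics/ and viewed, at most 10 in all, crops included, and the job is handed in when it is done.

Besides the shell and the picture viewer there is one more tool, called after ">>>" by a JSON object that holds its "fn" and its "kwargs". drive_tool: Moves the arm, as the interface text tells. Its arguments: {"type":"object","properties":{"rows":{"type":"array"}},"required":["rows"]}

```bash
mkdir -p pics
cat > h.py <<'E'
import numpy as np, cv2
from station import sense, capture, finish_job, search_frame, masks_of
def cloud(p):
    z=p["z_map"]; h,w=z.shape
    v,u=np.mgrid[:h,:w]
    K=np.array([[p["fx"],0,p["cx"]],[0,p["fy"],p["cy"]],[0,0,1.]])
    n=cv2.undistortPoints(np.stack([u,v],-1).reshape(-1,1,2).astype(float),K,np.array(p["distortion"],float)).reshape(h,w,2)
    X=np.dstack([n[...,0]*z,n[...,1]*z,z])
    W=(X-np.array(p["t"]))@np.array(p["R"])
    W[z<=0]=np.nan
    return W
E
python3 - <<'E'
from h import *
s=sense(); print(s["time_s"],s["tcp_pos"],s["ee_rot"])
ims=[]
for c in ["top","scene"]:
    p=capture(c); W=cloud(p); ims.append(p["frame"])
    print(c, "campos",-np.array(p["R"]).T@np.array(p["t"]))
    for l in ["lantern","dock","tumbler","organiser","case","hairbrush"]:
        for d in masks_of(l,p)[:5]:
            if d["p"]<.3: continue
            m=d["region"]; P=W[m]; P=P[~np.isnan(P[:,0])]
            print(l,round(d["p"],2),np.round(d["xy"]),m.sum(),"med",np.round(np.median(P,0),3),"lo",np.round(np.percentile(P,3,0),3),"hi",np.round(np.percentile(P,97,0),3),"col",np.median(p["frame"][m],0))
    cv2.imwrite(f"pics/{c}.png",cv2.resize(p["frame"][...,::-1],(800,600)))
E
```

```text
0.0 [0.17483592 0.59945417 0.24046108] [[ 9.59943936e-01 -2.80191651e-01 -5.27584269e-04]
 [-2.80192134e-01 -9.59941611e-01 -2.11452756e-03]
 [ 8.60228739e-05  2.17765287e-03 -9.99997625e-01]]
top campos [0.44349117 0.01813394 0.98761767]
lantern 0.84 [259. 183.] 379 med [ 0.663 -0.017  0.053] lo [ 0.644 -0.038  0.018] hi [0.689 0.006 0.064] col [100.  41. 126.]
lantern 0.82 [299. 180.] 393 med [ 0.667 -0.117  0.052] lo [ 0.648 -0.14   0.015] hi [ 0.692 -0.097  0.064] col [197. 109. 134.]
lantern 0.73 [273. 227.] 427 med [ 0.552 -0.038  0.083] lo [ 0.532 -0.06   0.045] hi [ 0.577 -0.015  0.094] col [ 39. 121.  55.]
lantern 0.71 [320. 227.] 394 med [ 0.547 -0.148  0.053] lo [ 0.527 -0.174  0.017] hi [ 0.569 -0.127  0.063] col [101.  42. 133.]
dock 0.67 [287. 147.] 1230 med [ 0.763 -0.098  0.026] lo [ 0.743 -0.222  0.02 ] hi [ 0.797 -0.03   0.03 ] col [137.  81.  43.]
dock 0.65 [262. 240.] 794 med [ 0.525 -0.009  0.028] lo [ 0.495 -0.062  0.001] hi [0.576 0.021 0.032] col [108. 105. 109.]
tumbler 0.68 [109. 268.] 880 med [0.497 0.373 0.05 ] lo [0.466 0.327 0.001] hi [0.525 0.39  0.09 ]
[... 876 characters left out ...]
.124  0.052] lo [ 0.647 -0.145  0.003] hi [ 0.697 -0.1    0.063] col [179. 111. 131.]
dock 0.93 [236. 177.] 418 med [ 0.57  -0.033  0.02 ] lo [ 0.523 -0.068  0.002] hi [0.586 0.012 0.042] col [98. 98. 99.]
tumbler 0.91 [329. 117.] 613 med [0.504 0.351 0.06 ] lo [ 0.463  0.326 -0.   ] hi [0.529 0.39  0.09 ] col [85. 86. 86.]
organiser 0.57 [130. 197.] 1088 med [ 0.517 -0.322  0.035] lo [ 0.467 -0.359  0.004] hi [ 0.565 -0.284  0.05 ] col [37. 58. 95.]
case 0.7 [320. 210.] 1156 med [0.795 0.123 0.033] lo [0.76  0.052 0.013] hi [0.82  0.197 0.036] col [27. 27. 29.]
hairbrush 0.88 [241. 240.] 1187 med [ 0.768 -0.103  0.028] lo [ 0.745 -0.226  0.005] hi [ 0.799 -0.033  0.031] col [139.  94.  63.]
```

View pics/top.png

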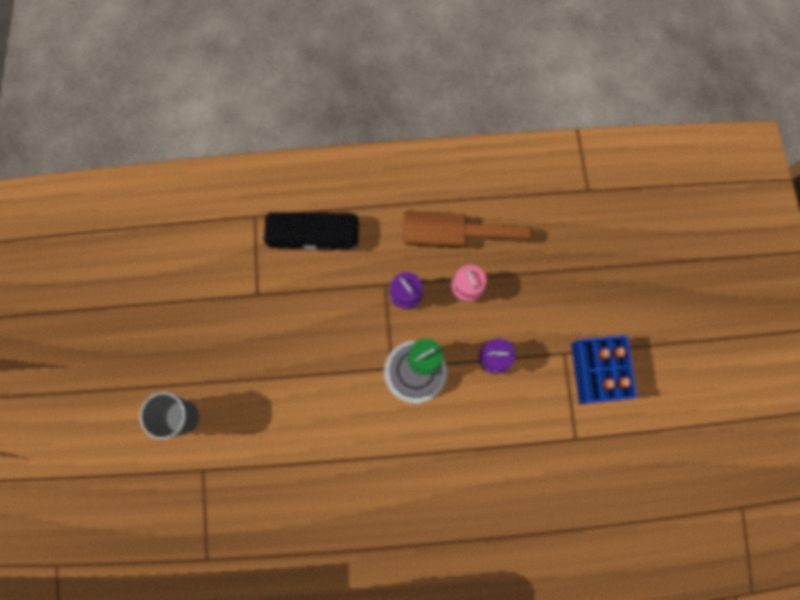

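View pics/scene.png

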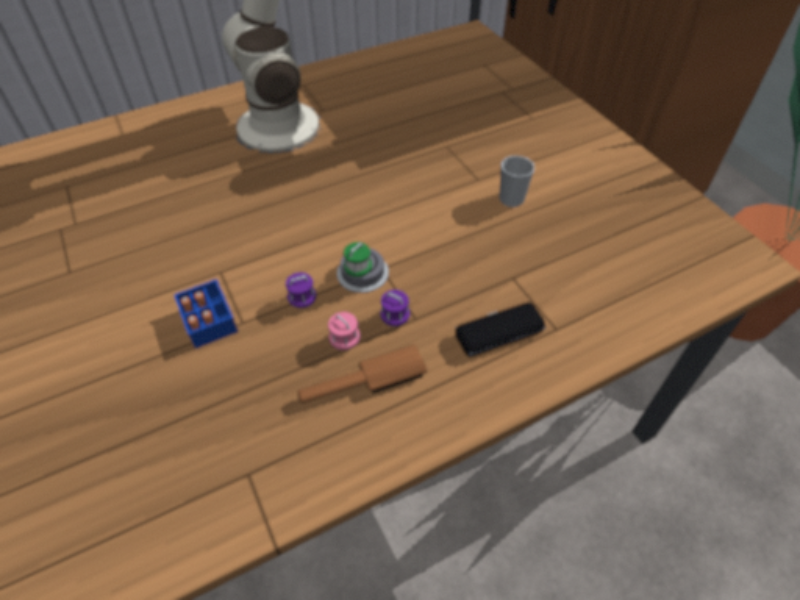

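Lantern-shaped things in the 512-px top image: green at (273,227), standing on the dock; purple at (259,183) and (320,227); pink at (299,180). All but the green one stand on the plank, so the green one fits the description. I'll confirm that in a crop and fit the exact axes.

```bash
cat >> h.py <<'E'
from scipy.optimize import least_squares
def proj(p,X):
    K=np.array([[p["fx"],0,p["cx"]],[0,p["fy"],p["cy"]],[0,0,1.]])
    return cv2.projectPoints(np.asarray(X,float),cv2.Rodrigues(np.array(p["R"],float))[0],np.array(p["t"],float),K,np.array(p["distortion"],float))[0].reshape(-1,2)
def ray(p,uv,z):
    K=np.array([[p["fx"],0,p["cx"]],[0,p["fy"],p["cy"]],[0,0,1.]])
    n=cv2.undistortPoints(np.asarray(uv,float).reshape(-1,1,2),K,np.array(p["distortion"],float)).reshape(-1,2)
    R=np.array(p["R"]);C=-R.T@np.array(p["t"]); d=np.c_[n,np.ones(len(n))]@R
    return C+d*((z-C[2])/d[:,2])[:,None]
def circ(m,p,z,r):
    """centre of disc radius r at height z from mask m: outline points onto plane, robust fit"""
    c=max(cv2.findContours(m.astype(np.uint8),cv2.RETR_EXTERNAL,cv2.CHAIN_APPROX_NONE)[0],key=len).reshape(-1,2)
    P=ray(p,c,z)[:,:2]
    f=least_squares(lambda q:np.hypot(*(P-q[:2]).T)-q[2],[*P.mean(0),r],loss="soft_l1",f_scale=.001)
    return f.x
def colmask(p,ctr,rad=22):
    hsv=cv2.cvtColor(p["frame"],cv2.COLOR_RGB2HSV)
    return hsv
def measure(p,dguess=(.525,-.015),rad=.09):
    W=cloud(p); near=np.hypot(W[...,0]-dguess[0],W[...,1]-dguess[1])<rad
    hsv=cv2.cvtColor(p["frame"],cv2.COLOR_RGB2HSV).astype(int)
    green=(abs(hsv[...,0]-65)<22)&(hsv[...,1]>90)&(hsv[...,2]>35)&near
    cap=green&(W[...,2]>.074)
    return W,near,green,cap
E
python3 - <<'E'
from h import *
out=[]
for c in ["top","scene"]:
    p=capture(c); W,near,green,cap=measure(p)
    c0=ray(p,[np.mean(np.argwhere(cap)[:,::-1],0)],.083)[0]
    print(c,"cap px",cap.sum(),"cap fit",circ(cap,p,.083,.025),"med",np.nanmedian(W[cap],0),"ray mean",c0[:2])
    top=near&(abs(W[...,2]-.03)<.004)&~green
    ring=near&(abs(W[...,2]-.03)<.006)
    for z,r,nm in[(.03,.042,"top")]:
        P=W[top][:,:2]
        # disc edge: outermost points per angle about guess, fixed radius
        def res(q):
            d=np.hypot(*(P-q).T); a=((np.arctan2(P[:,1]-q[1],P[:,0]-q[0])+np.pi)/(2*np.pi)*24).astype(int)
            return d,a
        q=P.mean(0)
        for _ in range(8):
            d,a=res(q); idx=[np.where(a==k)[0][np.argmax(d[a==k])] for k in range(24) if (a==k).any() and d[a==k].max()>.034]
            E=P[idx]; q=least_squares(lambda s:np.hypot(*(E-s).T)-.0415,q,loss="soft_l1",f_scale=.001).x
        print(nm,top.sum(),len(idx),"dock",q, "rms",np.std(np.hypot(*(E-q).T)))
    # steel ring: bright low-saturation
    im=p["frame"].copy()
    q3=q
    u,v=proj(p,[[*q,.03]])[0].astype(int)
    im2=im[v-45:v+45,u-60:u+60]; s=5
    big=cv2.resize(im2,None,fx=s,fy=s,interpolation=cv2.INTER_CUBIC)[...,::-1].copy()
    t=np.linspace(0,2*np.pi,60)
    for z,r,col in[(.03,.042,(0,255,255)),(.03,.03,(255,255,0)),(.004,.05,(0,0,255))]:
        X=np.c_[q[0]+r*np.cos(t),q[1]+r*np.sin(t),0*t+z]; k=(proj(p,X)-[u-60,v-45]+.5)*s
        for a in k: cv2.circle(big,tuple(int(x) for x in a),1,col,-1)
    m=circ(cap,p,.083,.025)
    X=np.c_[m[0]+.025*np.cos(t),m[1]+.025*np.sin(t),0*t+.084]
    for a in (proj(p,X)-[u-60,v-45]+.5)*s: cv2.circle(big,tuple(int(x) for x in a),1,(255,0,255),-1)
    cv2.imwrite(f"pics/crop_{c}.png",big)
E
```

```text
top cap px 303 cap fit [ 0.55489708 -0.03747674  0.0232618 ] med [ 0.55396038 -0.03749162  0.0829984 ] ray mean [ 0.55461182 -0.03760412]
top 546 19 dock [ 0.5396312  -0.02242063] rms 0.0008094884439714172
scene cap px 138 cap fit [ 0.55877368 -0.03788271  0.02173057] med [ 0.56104104 -0.03955801  0.08386839] ray mean [ 0.55965559 -0.03898406]
top 172 19 dock [ 0.54110344 -0.0237874 ] rms 0.0010828448651279826
```

View pics/crop_top.png

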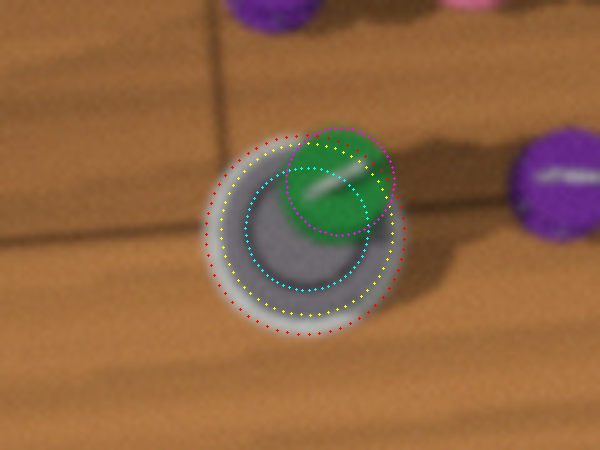

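View pics/crop_scene.png

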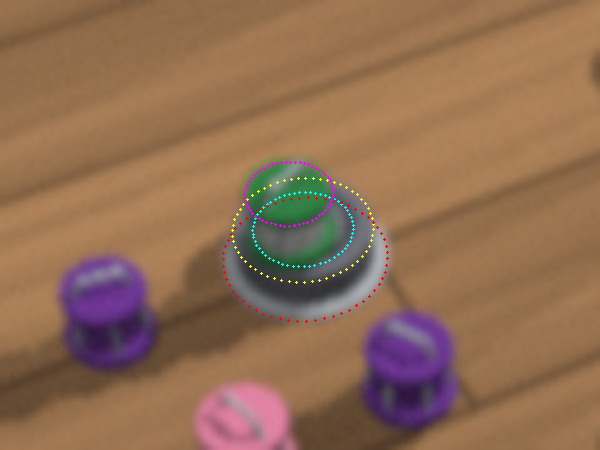

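The top crop shows the green lantern (cap at crop (340,182), i.e. (273,227) in the image) on the upper right of the grey dock (crop centre about (305,235)). It matches the description; purple and pink are the look-alikes. Offset is about (+15,-15) mm. I'll push along (-x,+y) using both fingertips, part-open, as a shallow cradle from outside.

>>> {"fn": "drive_tool", "kwargs": {"rows": [[34,21,-34,0,0,0,-0.1],[34,21,-34,0,0,0,-0.1],[34,21,-34,0,0,0,-0.1],[34,21,-34,0,0,0,-0.1],[34,21,-34,0,0,0,-0.12]]}}

```text
time_s: 1.22
tcp_pos: [0.2806, 0.4283, 0.2417]
ee_rot: [[0.691, -0.723, 0.0], [-0.723, -0.691, 0.0], [-0.0, -0.0, -1.0]]
wrist_force: [1.6, 0.3, 0.7]
gripper_width: 0.711
gripper_force: 0.0
```

>>> {"fn": "drive_tool", "kwargs": {"rows": [[34,21,-34,0,0,0,0],[34,21,-34,0,0,0,0],[34,21,-34,0,0,0,0],[34,21,-34,0,0,0,0],[34,21,-34,0,0,0,0]]}}

```text
time_s: 1.63
tcp_pos: [0.3856, 0.2582, 0.242]
ee_rot: [[0.694, -0.72, 0.001], [-0.72, -0.694, 0.001], [-0.0, -0.001, -1.0]]
wrist_force: [0.9, 0.7, -0.3]
gripper_width: 0.371
gripper_force: 0.0
```

>>> {"fn": "drive_tool", "kwargs": {"rows": [[34,21,-34,0,0,0,0],[34,21,-34,0,0,0,0],[34,21,-34,0,0,0,0],[34,21,-34,0,0,0,0],[34,21,-34,0,0,0,0]]}}

```text
time_s: 2.05
tcp_pos: [0.4907, 0.0882, 0.242]
ee_rot: [[0.694, -0.72, 0.001], [-0.72, -0.694, 0.0], [0.0, -0.001, -1.0]]
wrist_force: [1.3, 0.4, -0.1]
gripper_width: 0.341
gripper_force: 0.0
```

>>> {"fn": "drive_tool", "kwargs": {"rows": [[34,21,-34,0,0,0,0],[34,21,-34,0,0,0,0],[34,21,-34,0,0,0,0],[34,21,-34,0,0,0,0],[34,15,-27,0,0,0,0]]}}

```text
time_s: 2.47
tcp_pos: [0.5902, -0.0757, 0.2415]
ee_rot: [[0.693, -0.721, 0.0], [-0.721, -0.693, -0.0], [0.001, -0.0, -1.0]]
wrist_force: [0.0, 0.9, 0.1]
gripper_width: 0.339
gripper_force: 0.0
```

Run:
```python
from h import *
s=sense(); print(s["time_s"],s["tcp_pos"],s["ee_rot"],s["gripper_width"],s["wrist_force"])
```

```text
2.4667 [ 0.5902484  -0.07565785  0.24146015] [[ 6.93044484e-01 -7.20894676e-01  4.58145352e-04]
 [-7.20894588e-01 -6.93044631e-01 -3.63511978e-04]
 [ 5.79569026e-04 -7.83445336e-05 -9.99999829e-01]] 0.33922651228581074 [0.03403    0.94836034 0.13904175]
```

>>> {"fn": "drive_tool", "kwargs": {"rows": [[34,0,0,-40,0,0,0],[34,0,0,-40,0,0,0],[34,0,0,-40,0,0,0],[34,0,0,-35,0,0,0],[34,0,0,-20,0,0,0]]}}

```text
time_s: 2.88
tcp_pos: [0.5864, -0.0734, 0.0623]
ee_rot: [[0.693, -0.721, -0.007], [-0.721, -0.693, -0.0], [-0.004, 0.005, -1.0]]
wrist_force: [0.2, 0.8, -0.6]
gripper_width: 0.339
gripper_force: 0.0
```

>>> {"fn": "drive_tool", "kwargs": {"rows": [[34,0,0,-10,0,0,0],[34,0,0,0,0,0,0]]}}

```text
time_s: 3.05
tcp_pos: [0.5876, -0.0732, 0.0542]
ee_rot: [[0.694, -0.72, -0.005], [-0.72, -0.694, -0.001], [-0.003, 0.004, -1.0]]
wrist_force: [0.4, -0.1, 0.3]
gripper_width: 0.345
gripper_force: 0.0
```

```bash
cat >> h.py <<'E'
def dockring(p,q):
    """dock axis from the foot ring's outer edge (colour edge wood/grey), r=50 mm at z=4 mm"""
    hsv=cv2.cvtColor(p["frame"],cv2.COLOR_RGB2HSV); S=cv2.GaussianBlur(hsv[...,1].astype(np.float32),(0,0),.7)
    q=np.array(q,float); rr=np.arange(.040,.062,.0005)
    for _ in range(5):
        E=[]
        for a in np.linspace(0,2*np.pi,90,endpoint=False):
            X=np.c_[q[0]+rr*np.cos(a),q[1]+rr*np.sin(a),0*rr+.004]; k=proj(p,X).astype(np.float32)
            s=cv2.remap(S,k[:,:1],k[:,1:],cv2.INTER_LINEAR)[:,0]; g=np.diff(s); i=g.argmax()
            if s[max(i-8,0)]<70 and g[i]>3: E.append(X[i,:2]+.5*(X[i+1,:2]-X[i,:2]))
        E=np.array(E); f=least_squares(lambda s:np.hypot(*(E-s[:2]).T)-s[2],[*q,.05],loss="soft_l1",f_scale=.0007); q=f.x[:2]
    return f.x,len(E)
def look(name):
    for c in ["top","scene"]:
        p=capture(c); W,near,green,cap=measure(p)
        print(c,"ring",dockring(p,(.5396,-.0224)),"cap",cap.sum(),circ(cap,p,.084,.025))
        u,v=proj(p,[[.54,-.022,.03]])[0].astype(int)
        big=cv2.resize(p["frame"][v-45:v+45,u-60:u+60],None,fx=3.3,fy=3.3,interpolation=cv2.INTER_CUBIC)
        out=big if c=="top" else np.hstack([out,big])
    cv2.imwrite(f"pics/{name}.png",out[...,::-1])
    s=sense(); print(s["time_s"],s["tcp_pos"],s["wrist_force"])
E
python3 -c "from h import *; look('a')"
```

```text
top ring (array([ 0.53975865, -0.0216796 ,  0.05092745]), 69) cap 297 [ 0.55454369 -0.03757872  0.02328887]Traceback (most recent call last):
  File "<string>", line 1, in <module>
    from h import *; look('a')
                     ~~~~^^^^^
  File "h.py", line 51, in look
    print(c,"ring",dockring(p,(.5396,-.0224)),"cap",cap.sum(),circ(cap,p,.084,.025))
                                                              ~~~~^^^^^^^^^^^^^^^^^
  File "h.py", line 23, in circ
    c=max(cv2.findContours(m.astype(np.uint8),cv2.RETR_EXTERNAL,cv2.CHAIN_APPROX_NONE)[0],key=len).reshape(-1,2)
      ~~~^^^^^^^^^^^^^^^^^^^^^^^^^^^^^^^^^^^^^^^^^^^^^^^^^^^^^^^^^^^^^^^^^^^^^^^^^^^^^^^^^^^^^^^^^
ValueError: max() iterable argument is empty
```

>>> {"fn": "drive_tool", "kwargs": {"rows": [[34,-2.7,3,0.5,0,0,0],[34,-2.7,3,0.5,0,0,0],[34,-2,2,0,0,0,0],[34,-0.7,0.8,0,0,0,0],[34,0,0,0,0,0,0]]}}

```text
time_s: 3.57
tcp_pos: [0.5809, -0.0638, 0.0584]
ee_rot: [[0.694, -0.72, 0.001], [-0.72, -0.694, 0.0], [0.001, -0.001, -1.0]]
wrist_force: [-0.1, -0.0, -0.0]
gripper_width: 0.338
gripper_force: 0.0
```

>>> {"fn": "drive_tool", "kwargs": {"rows": [[34,-0.7,0.8,0,0,0,0],[34,-0.7,0.8,0,0,0,0],[34,-0.7,0.8,0,0,0,0],[34,-0.7,0.8,0,0,0,0],[34,-0.7,0.8,0,0,0,0]]}}

```text
time_s: 3.98
tcp_pos: [0.5776, -0.0602, 0.0575]
ee_rot: [[0.694, -0.72, 0.0], [-0.72, -0.694, -0.0], [0.0, -0.0, -1.0]]
wrist_force: [0.6, -0.6, 0.5]
gripper_width: 0.339
gripper_force: 0.3
```

>>> {"fn": "drive_tool", "kwargs": {"rows": [[34,-0.7,0.8,0,0,0,0],[34,-0.7,0.8,0,0,0,0],[34,-0.7,0.8,0,0,0,0],[34,-0.7,0.8,0,0,0,0],[34,-0.7,0.8,0,0,0,0]]}}

```text
time_s: 4.4
tcp_pos: [0.5738, -0.0561, 0.0575]
ee_rot: [[0.694, -0.72, 0.0], [-0.72, -0.694, 0.0], [0.0, -0.0, -1.0]]
wrist_force: [-0.1, -1.6, 0.3]
gripper_width: 0.333
gripper_force: 0.3
```

```bash
sed -i 's/\["top","scene"\]:\n        p=capture(c); W,near/X/; s/    for c in \["top","scene"\]:/    for c in ["top"]:/; s/fx=3.3,fy=3.3/fx=5,fy=5/' h.py
python3 -c "from h import *; look('a')"
```

```text
top ring (array([ 0.53771883, -0.02130857,  0.0493653 ]), 58) cap 158 [ 0.54119045 -0.02995909  0.01540318]
4.45 [ 0.57366438 -0.0560578   0.05752421] [0.25174638 0.29723217 0.55906997]
```

View pics/a.png

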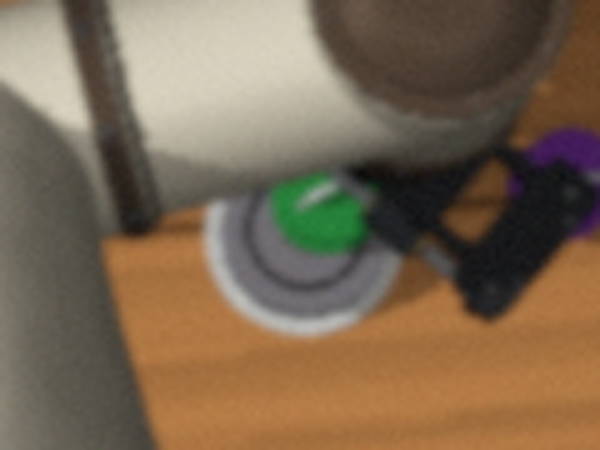

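The top view shows the cradle touching the green cap's right side (crop about (375,215)) and the lantern partly in (centre about (322,205)). Contact force is light; continuing.

>>> {"fn": "drive_tool", "kwargs": {"rows": [[34,-0.7,0.7,0,0,0,0],[34,-0.7,0.7,0,0,0,0],[34,-0.7,0.7,0,0,0,0],[34,-0.7,0.7,0,0,0,0],[34,-0.7,0.7,0,0,0,0]]}}

```text
time_s: 4.87
tcp_pos: [0.5703, -0.0526, 0.0575]
ee_rot: [[0.694, -0.72, 0.0], [-0.72, -0.694, -0.0], [0.0, -0.0, -1.0]]
wrist_force: [-0.0, 0.1, 1.0]
gripper_width: 0.338
gripper_force: 0.3
```

>>> {"fn": "drive_tool", "kwargs": {"rows": [[34,-0.7,0.7,0,0,0,0],[34,-0.7,0.7,0,0,0,0],[34,-0.7,0.7,0,0,0,0],[34,-0.7,0.7,0,0,0,0],[34,-0.7,0.7,0,0,0,0]]}}

```text
time_s: 5.28
tcp_pos: [0.5668, -0.0491, 0.0575]
ee_rot: [[0.694, -0.72, 0.0], [-0.72, -0.694, -0.0], [0.0, -0.0, -1.0]]
wrist_force: [0.1, -0.5, -1.1]
gripper_width: 0.336
gripper_force: 0.3
```

>>> {"fn": "drive_tool", "kwargs": {"rows": [[34,-0.7,0.7,0,0,0,0],[34,-0.7,0.7,0,0,0,0],[34,-0.7,0.7,0,0,0,0],[34,-0.7,0.7,0,0,0,0],[34,0,0,0,0,0,0]]}}

```text
time_s: 5.7
tcp_pos: [0.5639, -0.0463, 0.0575]
ee_rot: [[0.694, -0.72, -0.0], [-0.72, -0.694, 0.0], [-0.0, 0.0, -1.0]]
wrist_force: [0.3, -0.2, 0.5]
gripper_width: 0.341
gripper_force: 0.2
```

```bash
python3 -c "from h import *; look('b')"
```

```text
top ring (array([ 0.54273481, -0.0229224 ,  0.05317768]), 55) cap 132 [ 0.53031443 -0.01974328  0.01497984]
5.75 [ 0.56390447 -0.04630432  0.05752126] [ 0.56654124 -0.44795665 -0.66564254]
```

View pics/b.png

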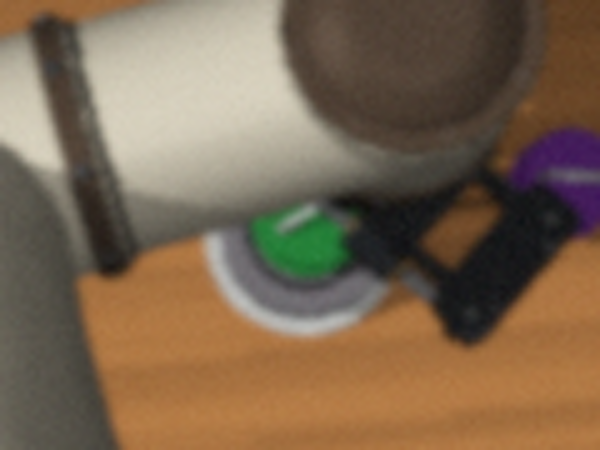

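The lantern is nearly centred: cap at crop (300,238), dock about (305,235). One last small nudge, then I back off and check.

>>> {"fn": "drive_tool", "kwargs": {"rows": [[34,-0.5,0.4,0,0,0,0],[34,-0.5,0.4,0,0,0,0],[34,-0.3,0.3,0,0,0,0],[34,0,0,0,0,0,0],[34,0.7,-0.7,0,0,0,0]]}}

```text
time_s: 6.17
tcp_pos: [0.5632, -0.0459, 0.0575]
ee_rot: [[0.694, -0.72, -0.0], [-0.72, -0.694, 0.0], [-0.0, 0.0, -1.0]]
wrist_force: [-0.8, 0.1, 0.7]
gripper_width: 0.339
gripper_force: 0.0
```

>>> {"fn": "drive_tool", "kwargs": {"rows": [[34,2,-2,0,0,0,0],[34,5,-5,0,0,0,0],[34,7,-7,0,0,0,0],[34,2,-2,20,0,0,0],[34,0,0,40,0,0,0]]}}

```text
time_s: 6.58
tcp_pos: [0.5771, -0.0634, 0.1133]
ee_rot: [[0.692, -0.721, -0.011], [-0.722, -0.692, -0.001], [-0.007, 0.009, -1.0]]
wrist_force: [1.1, -0.0, 0.7]
gripper_width: 0.34
gripper_force: 0.0
```

>>> {"fn": "drive_tool", "kwargs": {"rows": [[34,0,0,40,0,0,0],[34,0,0,40,0,0,0],[34,0,-40,0,0,0,0],[34,0,-40,0,0,0,0],[34,0,-40,0,0,0,0]]}}

```text
time_s: 7.0
tcp_pos: [0.5803, -0.1835, 0.1991]
ee_rot: [[0.695, -0.719, 0.003], [-0.719, -0.695, -0.0], [0.002, -0.002, -1.0]]
wrist_force: [1.3, 0.9, -0.5]
gripper_width: 0.342
gripper_force: 0.0
```

>>> {"fn": "drive_tool", "kwargs": {"rows": [[34,0,-40,0,0,0,0],[34,0,-40,0,0,0,0],[34,0,-40,0,0,0,0],[34,0,0,0,0,0,0],[34,0,0,0,0,0,0]]}}

```text
time_s: 7.42
tcp_pos: [0.5789, -0.305, 0.1967]
ee_rot: [[0.691, -0.723, -0.001], [-0.723, -0.691, 0.0], [-0.001, 0.0, -1.0]]
wrist_force: [0.5, 0.7, -0.2]
gripper_width: 0.341
gripper_force: 0.0
```

Run:
```python
from h import *
look('c')
p=capture("scene"); W,near,green,cap=measure(p)
print("scene ring",dockring(p,(.54,-.022)),"cap",cap.sum(),circ(cap,p,.084,.025) if cap.any() else "")
```

```text
top ring (array([ 0.53933509, -0.02155944,  0.05077248]), 90) cap 316 [ 0.5396072  -0.02227513  0.02352715]
7.4667 [ 0.57909836 -0.30344343  0.19689498] [-0.48127325 -0.29253197 -0.15639122]
scene ring (array([ 0.53955342, -0.02270504,  0.05179601]), 89) cap 133 [ 0.54492621 -0.02318466  0.0211518 ]
```

View pics/c.png

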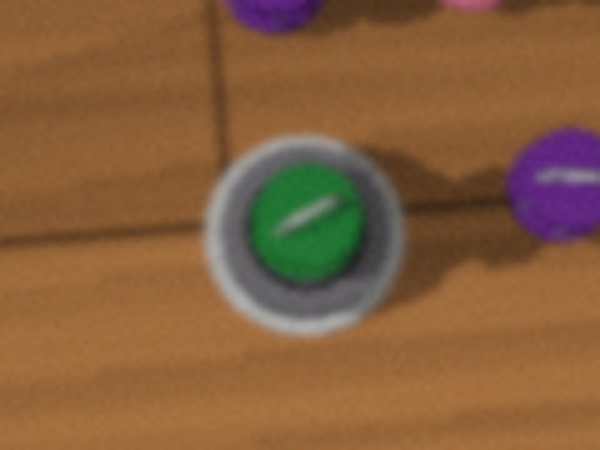

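The top view shows the lantern upright at crop (306,222), matching the dock axis at cap height to about 1 mm. The contact geometry agrees. Nothing else has moved.

```bash
python3 -c "from station import finish_job; print(finish_job())"
```

```text
the job is handed in; nothing more can be done
None
```

The job is handed in: the green lantern stands upright about 1 mm from the dock's centre by the top camera (the scene camera's rougher fit read about 5 mm off), with the arm clear and, as far as the last close-up shows, nothing else moved; no verdict was returned.

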